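# Clear the stapler out of the oximeter's bay

## Task

Somebody has left the stapler in the bay of the device tray where the finger oximeter belongs. Take the stapler out first and set it down on its base on the bare table, clear of the tray; then lay the oximeter flat, the same way up as it is now, on the floor of the emptied bay, with its length along the length of the bay. Leave the thermometer where it lies in the other bay.

Things in the scene. Friction and masses are not known exactly. Their poses are not given: they have to be found in the camera images.
- tray: Flat grey tray fixed to the table, 168 x 212 x 16 mm, two equal open bays side by side. Origin: centre of its underside on the table (z = 0); x along the bays, away from the robot (within 20 degrees), z up. Each bay 160 (x) by 100 mm (y) inside, centres at x = 0, y = +52 and -52 mm; floor 6 mm above the table, walls 4 mm thick, rising to 16 mm. One bay holds the stapler, one the thermometer.
- stapler: Black hand stapler, 34 x 138 x 40 mm, 0.19 kg, rigid, on its base lengthwise in one bay. Origin: centre of its underside; z up, y along its length, x across. Base 34 mm wide and 8 mm high; grip the arm above it from above at mid-length: 20 mm wide, 24 to 40 mm up. The table between robot and tray, ahead and to the right (for instance round x = 0.37, y = -0.27 m), is always bare.
- oximeter: Finger oximeter: a small rounded clip, white lower and black upper half, 33 x 60 x 30 mm, 55 g, rigid (its jaws do not move here). It lies black half up on the table to the right of the tray. Origin: centre of its underside; z up, y along its 60 mm length, x across its 33 mm width (grip it across the width).
- thermometer: White infrared thermometer, 51 x 136 x 40 mm, lying loose on its side lengthwise in the other bay of the tray. Origin: on its underside near its middle (its body reaches 26 mm to -x and 25 mm to +x of it); y along its length, z up. It stays where it is.
Mind the look-alikes: they are no part of the job. What is meant by the oximeter is not purple, and is the larger of those in its own colour.

How it is judged:
By the outcome, as a careful person would: the job done as asked, in the order asked, and still so for the second after the job is handed in, with the robot touching nothing.
It also fails if it takes over 59 s, if anything falls off the work surface, if the arm or the gripper's body presses on something with over 40 N, if the wrist force passes 120 N, or if a joint passes its speed limit or range.

## Robot

A 6-joint arm with a two-finger parallel gripper is mounted at the origin on a cart in front of the work surface, level with it; the furniture and walls round the work are solid. World frame = base frame: x ahead of the robot, y to its left, z up, the work surface at z = 0. Lengths are in m, angles in rad, forces in N, time in s.
With the tool pointing down it reaches from about 0.25 to 0.775 m from the base axis. Payload 8.9 kg.
Tool frame: the origin (TCP) lies midway between the tips of the shut fingers; the grasp point (between the pads) lies 19 mm behind it; x points along the fingers, y is the direction in which the jaws open and shut, and the axes are right-handed (so a half turn about x gives the same grasp; the last joint's range is limited). The gripper opens to 85 mm and grips with 20 to 120 N. Pads are 22 mm wide; open, the fingers measure 114 mm over their backs; the gripper's body (76 mm by 85 mm) begins 54 mm behind the grasp point. The pads swing forward as they close: fully open they stand 13 mm farther back than shut.
Start: joints at [1.187, 0.291, -0.153, 1.127, 0, 1.431], TCP at [0.127, 0.509, 0.231] pointing down, gripper open.
Joint ranges: [-2.52, 2.52], [-0.91, 1.74], [-1.3, 1.37], [-1.96, 2.02], [-1.52, 1.47], [-3.14, 3.14]. Speed limits (rad/s): [2.22, 2.22, 2.79, 3.14, 3.14, 3.14].

## Interface

Orientations are given as a rotation vector (axis times angle).
In Python, from bench import ctrl gives the robot as it stands.
- The arm moves only by the tool jog_arm, never from a script. Its argument "plan" is a list of rows, each a list of 3 entries, a list of its own where there are three numbers: the closure, from 0 (fully open) to 1 (shut), then the shift along the tool's x, y, z normalised to -1 to 1, where 1 is 0.04 m, then the turn, a rotation vector about the tool's x, y, z normalised to -1 to 1, where 1 is 0.12 rad. A call has exactly 10 rows; each row shifts and turns the commanded pose from where the row before left it, along the tool's axes as they then stand; what a row does not reach is not made up. A row lasts 1/12 s, in which the tool goes at most 41.7 mm and 7.16 degrees, less where a joint would pass 70% of its speed; a pose out of reach is approached as far as the arm can. A call with a number of a shift or a turn outside -1 to 1 is refused whole. A call with a gripper value outside its range is refused whole. The fingers move at their own pace and stop on an object; the grip force is fixed at half the most. Time passes only in rows, so rows that do not move let the fingers close, or fill a call up. It gives the time, the measured TCP pose, the force and the opening at its end, in the units of the state.
- ctrl.sense(): the state, without advancing time (a new reading comes with each control period).
- ctrl.camera(name): name is "scene" or "top" or "wrist"; returns the picture (420x560x3 uint8, red, green, blue); there is no depth.
- ctrl.get_calibration(name): a dict with "fx", "fy", "cx", "cy" (pixels), "k1" (the pictures are not rectified: a ray, as slopes to the right and down, at radius r is drawn at 1 + k1 r^2 times it, then the intrinsics apply), "rvec" (rotation vector, rad) and "tvec" (3), from world to camera coordinates, as OpenCV has them. Camera axes: x right, y down, z forward; pixel columns grow to the right and rows downward; lengths in m; the calibration is good to about 2 mm. A picture is of the moment at which its call begins: read the wrist's pose just before it. get_calibration takes no time and is no camera call; for the wrist camera it gives the pose at the moment of the call.
- ctrl.job_done(): hands the job in, once; it reports no verdict.
The state is a dict: "time": time; "joint_positions": joint angles; "joint_vel": joint speeds; "joint_torque": joint torques, N m; "tcp_pos": TCP position; "ee_rot": TCP orientation; "wrist_force": force on the tool from outside, world axes, zero at the start; "torque": the same for the moment, N m; "grip_width": finger opening in m.
Only numpy, scipy, OpenCV 4.12 (cv2) and the standard library are available. Lean on these libraries where they do the work, as an engineer would, in place of code of your own. Each camera call takes 0.05 s, during which the arm holds its last target. There are 200 camera calls.

## Working session

There is one attempt and no reset: what is moved stays moved. The work goes in short steps, Python scripts to look and compute and a tool call to move; the robot and the scene stay as the last step left them, time stands still between calls to the robot, and variables do not carry over. Pictures are saved under pics/ and viewed, about 8 in all and at most 12, crops included, and the job is handed in when it is done.

Besides the shell and the picture viewer there is one more tool, called after "Call:" as name(argument=value, ...) on one line, values as JSON. jog_arm: Moves the arm, as the interface text tells. Scaled input: -1 to 1 covers 0.04 m each way for a shift and 0.12 rad each way for a turn. Its arguments: {"type":"object","properties":{"plan":{"type":"array"}},"required":["plan"]}

```bash
ls; mkdir -p pics; cat > h.py <<'E'
import numpy as np, cv2
from bench import ctrl
from scipy.spatial.transform import Rotation as R
def shot(n,f):
    c=ctrl.get_calibration(n); im=ctrl.camera(n); cv2.imwrite('pics/'+f+'.png',cv2.cvtColor(im,cv2.COLOR_RGB2BGR)); np.save('pics/'+f+'.npy',c,allow_pickle=True); return im,c
def load(f): return cv2.imread('pics/'+f+'.png'),np.load('pics/'+f+'.npy',allow_pickle=True).item()
def ray(c,uv,z):
    d=np.array([(uv[0]-c['cx'])/c['fx'],(uv[1]-c['cy'])/c['fy']]); rd=np.hypot(*d); r=rd
    for _ in range(30): r=rd/(1+c['k1']*r*r)
    if rd>0: d=d*r/rd
    M=R.from_rotvec(np.ravel(c['rvec'])).as_matrix(); o=-M.T@np.ravel(c['tvec']); v=M.T@np.r_[d,1]
    return o+v*(z-o[2])/v[2]
def proj(c,p):
    M=R.from_rotvec(np.ravel(c['rvec'])).as_matrix(); q=M@np.array(p)+np.ravel(c['tvec']); d=q[:2]/q[2]; d=d*(1+c['k1']*(d@d))
    return np.array([d[0]*c['fx']+c['cx'],d[1]*c['fy']+c['cy']])
E
python3 - <<'E'
from h import *
print(ctrl.sense())
for n in('top','scene'):
    im,c=shot(n,n+'0'); print(c)
E
```

```text
pics
{'time': 0.0, 'joint_positions': array([ 1.18670775e+00,  2.91271930e-01, -1.54127443e-01,  1.12671704e+00,
        4.62284621e-05,  1.43149751e+00]), 'joint_vel': array([ 0.00018682, -0.0004714 ,  0.00116322, -0.00172397, -0.00019209,
        0.00030373]), 'joint_torque': array([-2.69124357e-03, -5.37139356e+01,  3.31366181e+01,  1.57523848e-02,
       -5.06388860e-04, -9.08985101e-06]), 'tcp_pos': array([0.12704781, 0.50893744, 0.23073624]), 'ee_rot': array([ 0.19118673,  1.56262641, -0.19317509]), 'wrist_force': array([-1.68714872,  0.52265944, -0.20081063]), 'torque': array([0.0096621 , 0.01097528, 0.00462491]), 'grip_width': 0.08576169540719629}
{'fx': 379.61850632666943, 'fy': 379.61850632666943, 'cx': 278.9107413524752, 'cy': 208.57175216055398, 'k1': -0.06679018720828174, 'rvec': array([ 2.16370399, -2.10932461,  0.1487133 ]), 'tvec': array([-0.3149843 ,  0.49210401,  0.83269615])}
{'fx': 501.4080900920328, 'fy': 501.4080900920328, 'cx': 281.97031450822857, 'cy': 216.7663234298631, 'k1': 0.0250551028383436, 'rvec': array([ 1.88655981, -0.8627105 ,  0.5191891 ]), 'tvec': array([-0.55690306,  0.13606146,  0.8564799 ])}
```

View pics/top0.png

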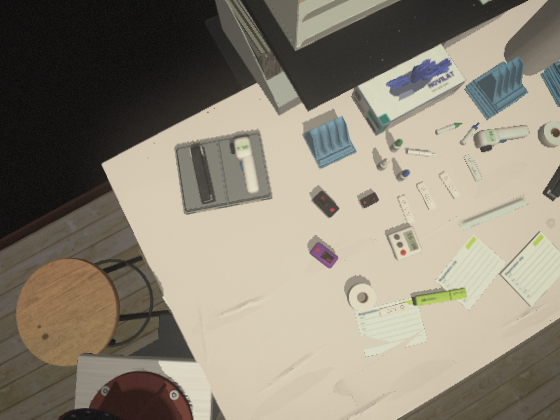

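View pics/scene0.png

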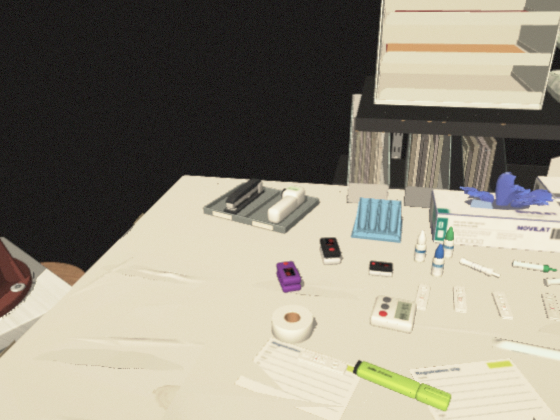

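In the top view the stapler is at (203,173) in the tray's left bay and the thermometer is at (246,165). Oximeter candidates are the large black one (325,203), the small black one (369,199) and the purple one (323,254). By the description I choose (325,203). Next I measure it and check a crop.

```bash
python3 - <<'E'
from h import *
im,c=load('top0')
for n,uv,z in [('tray',(224,171),.016),('stapler',(203,173),.035),('therm',(246,165),.03),('oxi',(325,203),.03),('small',(369,199),.02),('pur',(323,254),.02),('stand',(330,140),.03)]: print(n,ray(c,uv,z).round(3))
print(proj(c,(.37,-.27,0)),proj(c,(0,0,0)))
# dark stapler mask inside tray
g=cv2.cvtColor(im,cv2.COLOR_BGR2GRAY)
def blob(x0,y0,x1,y1,t,z):
    m=np.zeros_like(g); m[y0:y1,x0:x1]=(g[y0:y1,x0:x1]<t)*255
    cs,_=cv2.findContours(m,0,1); k=max(cs,key=cv2.contourArea); 
    P=np.array([ray(c,p[0],z)[:2] for p in k],np.float32); r=cv2.minAreaRect(P); print(cv2.contourArea(k),r,cv2.boxPoints(r).round(3).tolist())
blob(185,138,220,208,50,.035)
blob(308,185,345,220,90,.025)
blob(170,125,275,217,125,.016)
a=cv2.resize(im[120:280,165:395],None,fx=3.4,fy=3.4,interpolation=cv2.INTER_CUBIC); cv2.imwrite('pics/crop1.png',a)
E
```

```text
tray [ 0.59  -0.169  0.016]
stapler [ 0.58  -0.123  0.035]
therm [ 0.602 -0.222  0.03 ]
oxi [ 0.516 -0.408  0.03 ]
small [ 0.53  -0.512  0.02 ]
pur [ 0.4   -0.406  0.02 ]
stand [ 0.668 -0.419  0.03 ]
[263.75421274 265.5737933 ] [140.03433668 425.54014131]Traceback (most recent call last):
  File "<stdin>", line 11, in <module>
  File "<stdin>", line 9, in blob
ValueError: max() iterable argument is empty
```

```bash
python3 - <<'E'
from h import *
im,c=load('top0')
g=cv2.cvtColor(im,cv2.COLOR_BGR2GRAY)
print(g[173,185:225:2],g[203,300:350:2],g[110:225:4,230])
def blob(x0,y0,x1,y1,t,z):
    m=np.zeros_like(g); m[y0:y1,x0:x1]=(g[y0:y1,x0:x1]<t)*255
    cs,_=cv2.findContours(m,0,1); k=max(cs,key=cv2.contourArea); 
    P=np.array([ray(c,p[0],z)[:2] for p in k],np.float32); r=cv2.minAreaRect(P); print(cv2.contourArea(k),r,cv2.boxPoints(r).round(3).tolist())
blob(185,138,222,208,75,.03)
blob(308,185,345,220,110,.025)
blob(170,125,275,217,160,.016)
a=cv2.resize(im[120:280,165:395],None,fx=3.4,fy=3.4,interpolation=cv2.INTER_CUBIC); cv2.imwrite('pics/crop1.png',a)
E
```

```text
[129 129 129 129 129  87  76  72  72  71  61  73  89 131 129 130 130 129
 126 114] [205 206 206 206 205 206 202 143  73  73  74  67  68  73  73  71  74  75
 186 205 205 206 205 205 205] [200 200 200 201 200 200 167 106  97  73 109 130 130 129 129 130 130 132
 131 132 131 132 132 102 146 205 206 205 205]
467.0 ((0.5834547281265259, -0.1183975487947464), (0.13587699830532074, 0.03112620860338211), 15.88461971282959) [[0.5139999985694885, -0.12200000137090683], [0.5220000147819519, -0.15199999511241913], [0.652999997138977, -0.11500000208616257], [0.6449999809265137, -0.08500000089406967]]
335.0 ((0.5163303017616272, -0.40990713238716125), (0.05922425165772438, 0.03343643993139267), 45.64794921875) [[0.48399999737739563, -0.4189999997615814], [0.5080000162124634, -0.4429999887943268], [0.5490000247955322, -0.4000000059604645], [0.5249999761581421, -0.37700000405311584]]
6112.5 ((0.591301679611206, -0.1633944809436798), (0.17741674184799194, 0.21217064559459686), 12.233736038208008) [[0.4819999933242798, -0.07900000363588333], [0.5270000100135803, -0.28600001335144043], [0.699999988079071, -0.24799999594688416], [0.656000018119812, -0.04100000113248825]]
```

View pics/crop1.png

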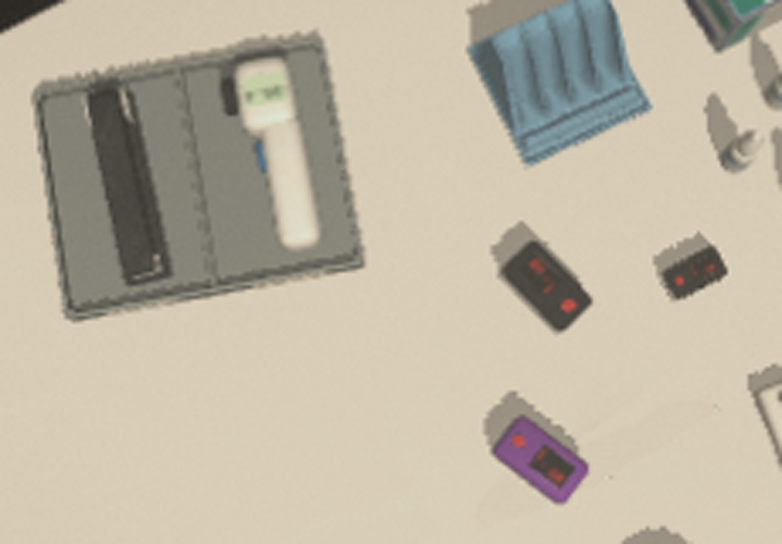

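The crop confirms the choice: the large black oximeter is at top px (325,203), with two red spots. The small black one and the purple one are rejected. Sizes fit: oximeter 59x33 mm, stapler 136x31 mm, tray about 170x212 mm. Next is a planner helper.

```bash
cat >> h.py <<'E'
def go(p,yaw=None,n=10,both=False):
    """print rows taking the TCP from where it is to p, tool down, jaw axis at world angle yaw (deg)"""
    s=ctrl.sense(); R0=R.from_rotvec(s['ee_rot']); y=R0.as_matrix()[:,1]; now=np.degrees(np.arctan2(y[1],y[0]))
    if yaw is None: yaw=now
    a=np.radians(yaw); Y=np.array([np.cos(a),np.sin(a),0]); X=np.array([0,0,-1.]); G=R.from_matrix(np.c_[X,Y,np.cross(X,Y)])
    rv=(R0.inv()*G).as_rotvec(); d=(np.array(p)-s['tcp_pos'])/n
    print('t',round(s['time'],2),'tcp',s['tcp_pos'].round(4),'jaw',now.round(1),'j',s['joint_positions'].round(2),'w',round(s['grip_width'],4),'F',s['wrist_force'].round(1))
    for i in range(n): 
        Ri=R0*R.from_rotvec(rv*i/n); print([ (Ri.inv().apply(d)/.04).round(2).tolist(), (rv/n/.12).round(2).tolist()])
E
python3 -c "
from h import *
go((.56,-.10,.2),106-0,30)
print(); go((.56,-.10,.2),-74,2)"
```

```text
t 0.1 tcp [0.1271 0.509  0.2308] jaw 76.0 j [ 1.19  0.29 -0.15  1.13  0.    1.43] w 0.0855 F [-0.2  0.2 -0.1]
[[0.03, -0.4, 0.47], [-0.15, -0.0, 0.0]]
[[0.03, -0.41, 0.47], [-0.15, -0.0, 0.0]]
[[0.03, -0.42, 0.46], [-0.15, -0.0, 0.0]]
[[0.03, -0.43, 0.45], [-0.15, -0.0, 0.0]]
[[0.03, -0.44, 0.44], [-0.15, -0.0, 0.0]]
[[0.03, -0.44, 0.44], [-0.15, -0.0, 0.0]]
[[0.03, -0.45, 0.43], [-0.15, -0.0, 0.0]]
[[0.03, -0.46, 0.42], [-0.15, -0.0, 0.0]]
[[0.03, -0.47, 0.41], [-0.15, -0.0, 0.0]]
[[0.03, -0.47, 0.4], [-0.15, -0.0, 0.0]]
[[0.03, -0.48, 0.4], [-0.15, -0.0, 0.0]]
[[0.03, -0.49, 0.39], [-0.15, -0.0, 0.0]]
[[0.03, -0.49, 0.38], [-0.15, -0.0, 0.0]]
[[0.03, -0.5, 0.37], [-0.15, -0.0, 0.0]]
[[0.03, -0.51, 0.36], [-0.15, -0.0, 0.0]]
[[0.03, -0.51, 0.35], [-0.15, -0.0, 0.0]]
[[0.03, -0.52, 0.34], [-0.15, -0.0, 0.0]]
[[0.03, -0.53, 0.33], [-0.15, -0.0, 0.0]]
[[0.03, -0.53, 0.32], [-0.15, -0.0, 0.0]]
[[0.03, -0.54, 0.32], [-0.15, -0.0, 0.0]]
[[0.03, -0.54, 0.31], [-0.15, -0.0, 0.0]]
[[0.03, -0.55, 0.3], [-0.15, -0.0, 0.0]]
[[0.03, -0.55, 0.29], [-0.15, -0.0, 0.0]]
[[0.03, -0.56, 0.28], [-0.15, -0.0, 0.0]]
[[0.03, -0.56, 0.27], [-0.15, -0.0, 0.0]]
[[0.03, -0.57, 0.26], [-0.15, -0.0, 0.0]]
[[0.03, -0.57, 0.25], [-0.15, -0.0, 0.0]]
[[0.03, -0.58, 0.24], [-0.15, -0.0, 0.0]]
[[0.03, -0.58, 0.23], [-0.15, -0.0, 0.0]]
[[0.03, -0.58, 0.22], [-0.15, -0.0, 0.0]]

t 0.1 tcp [0.1271 0.509  0.2308] jaw 76.0 j [ 1.19  0.29 -0.15  1.13  0.    1.43] w 0.0855 F [-0.2  0.2 -0.1]
[[0.39, -6.07, 7.1], [10.91, 0.01, 0.0]]
[[0.38, 5.28, 7.7], [10.91, 0.01, 0.0]]
```

Call:
jog_arm(plan=[[0, [0.03, -0.6, 0.7], [-0.22, 0, 0]], [0, [0.03, -0.62, 0.69], [-0.22, 0, 0]], [0, [0.03, -0.63, 0.67], [-0.22, 0, 0]], [0, [0.03, -0.65, 0.66], [-0.22, 0, 0]], [0, [0.03, -0.67, 0.64], [-0.22, 0, 0]], [0, [0.03, -0.68, 0.62], [-0.22, 0, 0]], [0, [0.03, -0.7, 0.6], [-0.22, 0, 0]], [0, [0.03, -0.72, 0.58], [-0.22, 0, 0]], [0, [0.03, -0.73, 0.56], [-0.22, 0, 0]], [0, [0.03, -0.74, 0.55], [-0.22, 0, 0]]])

```text
time: 0.93
tcp_pos: [0.3432, 0.2078, 0.2192]
ee_rot: [-0.016, 1.571, 0.016]
wrist_force: [0.8, 0.2, 0.0]
grip_width: 0.0853
```

Call:
jog_arm(plan=[[0, [0.03, -0.76, 0.53], [-0.22, 0, 0]], [0, [0.03, -0.77, 0.51], [-0.22, 0, 0]], [0, [0.03, -0.78, 0.49], [-0.22, 0, 0]], [0, [0.03, -0.8, 0.47], [-0.22, 0, 0]], [0, [0.03, -0.81, 0.45], [-0.22, 0, 0]], [0, [0.03, -0.82, 0.43], [-0.22, 0, 0]], [0, [0.03, -0.84, 0.41], [-0.22, 0, 0]], [0, [0.03, -0.85, 0.38], [-0.22, 0, 0]], [0, [0.03, -0.86, 0.36], [-0.22, 0, 0]], [0, [0.03, -0.87, 0.33], [-0.22, 0, 0]]])

```text
time: 1.77
tcp_pos: [0.5617, -0.0924, 0.2068]
ee_rot: [-0.223, 1.56, 0.223]
wrist_force: [2.1, 0.9, -0.1]
grip_width: 0.0856
```

```bash
python3 -c "
from h import *
shot('wrist','w1')
go((.583,-.119,.15),106,10)"
```

```text
t 1.82 tcp [ 0.5653 -0.0976  0.2062] jaw 106.2 j [-0.3   0.4  -0.07  1.1  -0.   -0.58] w 0.0852 F [ 0.1 -5.2 -0.4]
[[0.14, -0.06, 0.03], [0.0, 0.0, 0.0]]
[[0.14, -0.06, 0.03], [0.0, 0.0, 0.0]]
[[0.14, -0.06, 0.03], [0.0, 0.0, 0.0]]
[[0.14, -0.06, 0.03], [0.0, 0.0, 0.0]]
[[0.14, -0.06, 0.03], [0.0, 0.0, 0.0]]
[[0.14, -0.06, 0.03], [0.0, 0.0, 0.0]]
[[0.14, -0.06, 0.03], [0.0, 0.0, 0.0]]
[[0.14, -0.06, 0.03], [0.0, 0.0, 0.0]]
[[0.14, -0.06, 0.03], [0.0, 0.0, 0.0]]
[[0.14, -0.06, 0.03], [0.0, 0.0, 0.0]]
```

View pics/w1.png

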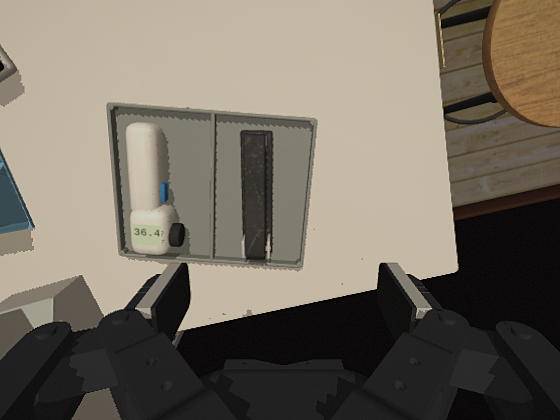

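The wrist view shows the tray with corners near (109,104), (316,120), (302,268) and (120,255). The stapler is at (256,194) and the thermometer at (150,190). The arm was still settling, so I retake and measure.

```bash
cat >> h.py <<'E'
def blobm(c,m,z):
    cs,_=cv2.findContours(m.astype(np.uint8),0,1); k=max(cs,key=cv2.contourArea)
    P=np.array([ray(c,p[0],z)[:2] for p in k],np.float32); r=cv2.minAreaRect(P); b=cv2.boxPoints(r)
    e=[b[1]-b[0],b[2]-b[1]]; e=e[int(np.linalg.norm(e[1])>np.linalg.norm(e[0]))]; print('blob px',cv2.boundingRect(k),'ctr',np.round(r[0],4),'size',np.round(r[1],4),'long dir',np.degrees(np.arctan2(e[1],e[0])).round(1)%180); return k
E
python3 -c "
from h import *
ctrl.camera('wrist');ctrl.camera('wrist')
im,c=shot('wrist','w2'); print(ctrl.sense()['tcp_pos'])
g=cv2.cvtColor(im,cv2.COLOR_RGB2GRAY)
def win(b,x0,y0,x1,y1):
    m=np.zeros_like(g); m[y0:y1,x0:x1]=b[y0:y1,x0:x1]; return m
for t in(60,75): k=blobm(c,win(g<t,225,110,290,275),.035)
blobm(c,win(g<t+75,80,80,340,285),.016)
print(cv2.boxPoints(cv2.minAreaRect(k)))
"
```

```text
[ 0.56084011 -0.09132109  0.20638956]
blob px (241, 131, 32, 131) ctr [ 0.5805 -0.1131] size [0.1368 0.0305] long dir 15.5
blob px (240, 131, 34, 132) ctr [ 0.581  -0.1126] size [0.138  0.0317] long dir 15.4
blob px (106, 103, 212, 182) ctr [ 0.6061 -0.1583] size [0.2003 0.2113] long dir 102.2
[[239.91866 131.02963]
 [272.59277 130.13446]
 [276.19788 261.72064]
 [243.52374 262.6158 ]]
```

```bash
python3 -c "
from h import *
go((.581,-.115,.1),105.5,10)"
```

```text
t 1.97 tcp [ 0.5608 -0.0913  0.2064] jaw 106.1 j [-0.29  0.39 -0.08  1.11  0.   -0.57] w 0.0853 F [-0.1  1.1 -0.5]
[[0.27, -0.07, 0.03], [0.01, -0.0, -0.0]]
[[0.27, -0.07, 0.03], [0.01, -0.0, -0.0]]
[[0.27, -0.07, 0.03], [0.01, -0.0, -0.0]]
[[0.27, -0.07, 0.03], [0.01, -0.0, -0.0]]
[[0.27, -0.07, 0.03], [0.01, -0.0, -0.0]]
[[0.27, -0.07, 0.03], [0.01, -0.0, -0.0]]
[[0.27, -0.07, 0.03], [0.01, -0.0, -0.0]]
[[0.27, -0.07, 0.03], [0.01, -0.0, -0.0]]
[[0.27, -0.07, 0.03], [0.01, -0.0, -0.0]]
[[0.27, -0.07, 0.03], [0.01, -0.0, -0.0]]
```

Call:
jog_arm(plan=[[0, [0.34, -0.09, 0.04], [0.01, 0, 0]], [0, [0.34, -0.09, 0.04], [0.01, 0, 0]], [0, [0.34, -0.09, 0.04], [0.01, 0, 0]], [0, [0.34, -0.09, 0.04], [0.01, 0, 0]], [0, [0.34, -0.09, 0.04], [0.01, 0, 0]], [0, [0.34, -0.09, 0.04], [0.01, 0, 0]], [0, [0.34, -0.09, 0.04], [0.01, 0, 0]], [0, [0.34, -0.09, 0.04], [0.01, 0, 0]], [0, [0, 0, 0], [0, 0, 0]], [0, [0, 0, 0], [0, 0, 0]]])

```text
time: 2.8
tcp_pos: [0.5804, -0.1137, 0.0983]
ee_rot: [-0.215, 1.562, 0.216]
wrist_force: [-0.2, 0.2, 0.2]
grip_width: 0.0853
```

```bash
python3 -c "
from h import *
im,c=shot('wrist','w3')
for p in [(.581,-.115,.046),(.581,-.115,.1)]: print(proj(c,p))
go((.581,-.115,.018),105.5,1)"
```

```text
[278.18025673 229.27820482]
[276.72227781 267.80567972]
t 2.85 tcp [ 0.581  -0.1139  0.099 ] jaw 105.7 j [-0.32  0.52 -0.17  0.88  0.   -0.59] w 0.0854 F [ 0.4 -1.1  0.3]
[[2.03, -0.03, -0.01], [0.03, -0.0, -0.0]]
```

View pics/w3.png

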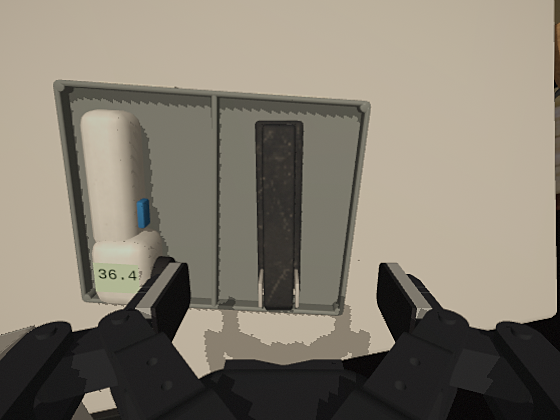

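Finger midline is about column 283 and the stapler's about 279, so it's centred. The thermometer's black nose reaches about (172,262), close to the left finger, so I check the clearance.

```bash
python3 -c "
from h import *
im,c=load('w3'); _,c2=load('w2')
a=np.radians(15.5);u=np.array([np.cos(a),np.sin(a)]);v=np.array([-u[1],u[0]])
o=np.array([.581,-.115])
def f(n,c,uv,z): d=ray(c,uv,z)[:2]-o; print(n,'along',(d@u).round(4),'across',(d@v).round(4))
f('near end',c,(279,123),.045); f('far end',c,(279,306),.045);f('L',c,(265,215),.045);f('R',c,(296,215),.045)
f('nose w2',c2,(186,236),.03); f('far nose',c2,(186,225),.03);f('near nose',c2,(186,246),.03); f('blue',c,(150,215),.03)
f('wall',c2,(213,190),.016);f('far w2',c2,(256,259),.045);f('near w2',c2,(256,131),.045)
"
```

```text
near end along -0.0667 across 0.0005
far end along 0.0578 across 0.0005
L along -0.0094 across -0.0085
R along -0.0095 across 0.0115
nose w2 along 0.0421 across -0.0749
far nose along 0.0296 across -0.074
near nose along 0.0536 across -0.0758
blue along -0.0044 across -0.0889
wall along -0.0054 across -0.0465
far w2 along 0.0611 across 0.0008
near w2 along -0.0687 across 0.0027
```

Call:
jog_arm(plan=[[0, [0.2, 0, -0.02], [0, 0, 0]], [0, [0.2, 0, -0.02], [0.02, 0, 0]], [0, [0.3, 0, -0.02], [0, 0, 0]], [0, [0.3, 0, -0.02], [0, 0, 0]], [0, [0.3, 0, -0.02], [0, 0, 0]], [0, [0.3, 0, 0], [0, 0, 0]], [0, [0.2, 0, 0], [0, 0, 0]], [0, [0.2, 0, 0], [0, 0, 0]], [0, [0.02, 0, 0], [0, 0, 0]], [0, [0, 0, 0], [0, 0, 0]]])

```text
time: 3.68
tcp_pos: [0.5772, -0.1158, 0.0174]
ee_rot: [-0.213, 1.561, 0.213]
wrist_force: [0.2, 0.1, 0.3]
grip_width: 0.0855
```

Call:
jog_arm(plan=[[0.4, [0, 0, 0], [0, 0, 0]], [0.6, [0, 0, 0], [0, 0, 0]], [0.8, [0, 0, 0], [0, 0, 0]], [1, [0, 0, 0], [0, 0, 0]], [1, [0, 0, 0], [0, 0, 0]], [1, [0, 0, 0], [0, 0, 0]], [1, [0, 0, 0], [0, 0, 0]], [1, [0, 0, 0], [0, 0, 0]], [1, [0, 0, 0], [0, 0, 0]], [1, [0, 0, 0], [0, 0, 0]]])

```text
time: 4.52
tcp_pos: [0.5778, -0.1162, 0.0181]
ee_rot: [-0.213, 1.56, 0.212]
wrist_force: [0.5, -1.2, 6.3]
grip_width: 0.0198
```

Call:
jog_arm(plan=[[1, [-0.1, 0, 0], [0, 0, 0]], [1, [-0.2, 0, 0], [0, 0, 0]], [1, [-0.3, 0, 0], [0, 0, 0]], [1, [-0.3, 0, 0], [0, 0, 0]], [1, [-0.3, 0, 0], [0, 0, 0]], [1, [-0.3, 0, 0], [0, 0, 0]], [1, [-0.3, 0, 0], [0, 0, 0]], [1, [-0.2, 0, 0], [0, 0, 0]], [1, [-0.1, 0, 0], [0, 0, 0]], [1, [0, 0, 0], [0, 0, 0]]])

```text
time: 5.35
tcp_pos: [0.5779, -0.1159, 0.1025]
ee_rot: [-0.213, 1.559, 0.213]
wrist_force: [0.7, -0.5, -2.6]
grip_width: 0.0201
```

```bash
python3 -c "
from h import *
go((.355,-.255,.1),105.5,12)"
```

```text
t 5.35 tcp [ 0.5779 -0.1159  0.1025] jaw 105.5 j [-0.32  0.51 -0.18  0.89  0.   -0.59] w 0.0201 F [ 0.7 -0.5 -2.6]
[[0.0, -0.15, -0.53], [0.0, 0.0, 0.0]]
[[0.0, -0.15, -0.52], [0.0, 0.0, 0.0]]
[[0.0, -0.15, -0.52], [0.0, 0.0, 0.0]]
[[0.0, -0.15, -0.52], [0.0, 0.0, 0.0]]
[[0.0, -0.15, -0.52], [0.0, 0.0, 0.0]]
[[0.01, -0.15, -0.52], [0.0, 0.0, 0.0]]
[[0.01, -0.15, -0.52], [0.0, 0.0, 0.0]]
[[0.01, -0.15, -0.52], [0.0, 0.0, 0.0]]
[[0.01, -0.15, -0.52], [0.0, 0.0, 0.0]]
[[0.01, -0.16, -0.52], [0.0, 0.0, 0.0]]
[[0.01, -0.16, -0.52], [0.0, 0.0, 0.0]]
[[0.01, -0.16, -0.52], [0.0, 0.0, 0.0]]
```

Call:
jog_arm(plan=[[1, [0, -0.1, -0.3], [0, 0, 0]], [1, [0, -0.15, -0.5], [0, 0, 0]], [1, [0, -0.15, -0.6], [0, 0, 0]], [1, [0, -0.2, -0.65], [0, 0, 0]], [1, [0, -0.2, -0.65], [0, 0, 0]], [1, [0, -0.2, -0.65], [0, 0, 0]], [1, [0, -0.2, -0.65], [0, 0, 0]], [1, [0, -0.2, -0.65], [0, 0, 0]], [1, [0, -0.15, -0.6], [0, 0, 0]], [1, [0, -0.15, -0.5], [0, 0, 0]]])

```text
time: 6.18
tcp_pos: [0.3721, -0.2431, 0.1011]
ee_rot: [-0.212, 1.561, 0.213]
wrist_force: [0.8, 0.2, -3.3]
grip_width: 0.0196
```

Call:
jog_arm(plan=[[1, [0, -0.1, -0.3], [0, 0, 0]], [1, [0.1, -0.05, -0.2], [0, 0, 0]], [1, [0.3, 0, 0], [0, 0, 0]], [1, [0.35, 0, 0], [0, 0, 0]], [1, [0.35, 0, 0], [0, 0, 0]], [1, [0.35, 0, 0], [0, 0, 0]], [1, [0.2, 0, 0], [0, 0, 0]], [1, [0.1, 0, 0], [0, 0, 0]], [1, [0, 0, 0], [0, 0, 0]], [1, [0, 0, 0], [0, 0, 0]]])

```text
time: 7.02
tcp_pos: [0.3566, -0.2541, 0.0318]
ee_rot: [-0.213, 1.56, 0.213]
wrist_force: [-0.1, -0.8, -2.1]
grip_width: 0.0195
```

```bash
python3 -c "
from h import *
go((.355,-.255,.013),105.5,1)
im,c=shot('scene','s1')
cv2.imwrite('pics/s1.png',cv2.cvtColor(im[150:400,80:480],cv2.COLOR_RGB2BGR))
"
```

```text
t 7.02 tcp [ 0.3566 -0.2541  0.0318] jaw 105.6 j [-0.79  0.36 -0.66  0.54  0.   -1.06] w 0.0195 F [-0.1 -0.8 -2.1]
[[0.47, -0.01, -0.04], [0.01, -0.0, -0.0]]
```

Call:
jog_arm(plan=[[1, [0.12, 0, 0], [0, 0, 0]], [1, [0.12, 0, 0], [0, 0, 0]], [1, [0.1, 0, 0], [0, 0, 0]], [1, [0.08, 0, 0], [0, 0, 0]], [1, [0.04, 0, 0], [0, 0, 0]], [1, [0.03, 0, 0], [0, 0, 0]], [1, [0, 0, 0], [0, 0, 0]], [1, [0, 0, 0], [0, 0, 0]], [1, [0, 0, 0], [0, 0, 0]], [1, [0, 0, 0], [0, 0, 0]]])

```text
time: 7.9
tcp_pos: [0.3563, -0.254, 0.0121]
ee_rot: [-0.213, 1.561, 0.213]
wrist_force: [-2.1, 1.5, 0.5]
grip_width: 0.0201
```

Contact has taken the weight off (Fz went from -2.1 to +0.5 N). I open the fingers and lift.

Call:
jog_arm(plan=[[0.7, [0, 0, 0], [0, 0, 0]], [0.5, [0, 0, 0], [0, 0, 0]], [0.3, [0, 0, 0], [0, 0, 0]], [0, [0, 0, 0], [0, 0, 0]], [0, [0, 0, 0], [0, 0, 0]], [0, [0, 0, 0], [0, 0, 0]], [0, [-0.3, 0, 0], [0, 0, 0]], [0, [-0.6, 0, 0], [0, 0, 0]], [0, [-0.8, 0, 0], [0, 0, 0]], [0, [-0.8, 0, 0], [0, 0, 0]]])

```text
time: 8.73
tcp_pos: [0.3558, -0.2536, 0.1129]
ee_rot: [-0.212, 1.561, 0.214]
wrist_force: [0.2, -0.6, -0.6]
grip_width: 0.0853
```

```bash
python3 -c "
from h import *
go((.50,-.425,.16),135.6,16)
"
```

```text
t 8.73 tcp [ 0.3558 -0.2536  0.1129] jaw 105.5 j [-0.79  0.24 -0.57  0.77  0.   -1.06] w 0.0853 F [ 0.2 -0.6 -0.6]
[[-0.07, -0.32, 0.15], [-0.27, -0.0, -0.0]]
[[-0.07, -0.32, 0.13], [-0.27, -0.0, -0.0]]
[[-0.07, -0.33, 0.12], [-0.27, -0.0, -0.0]]
[[-0.07, -0.33, 0.11], [-0.27, -0.0, -0.0]]
[[-0.07, -0.33, 0.1], [-0.27, -0.0, -0.0]]
[[-0.07, -0.34, 0.09], [-0.27, -0.0, -0.0]]
[[-0.07, -0.34, 0.08], [-0.27, -0.0, -0.0]]
[[-0.07, -0.34, 0.07], [-0.27, -0.0, -0.0]]
[[-0.07, -0.35, 0.06], [-0.27, -0.0, -0.0]]
[[-0.07, -0.35, 0.05], [-0.27, -0.0, -0.0]]
[[-0.07, -0.35, 0.03], [-0.27, -0.0, -0.0]]
[[-0.07, -0.35, 0.02], [-0.27, -0.0, -0.0]]
[[-0.07, -0.35, 0.01], [-0.27, -0.0, -0.0]]
[[-0.07, -0.35, 0.0], [-0.27, -0.0, -0.0]]
[[-0.07, -0.35, -0.01], [-0.27, -0.0, -0.0]]
[[-0.07, -0.35, -0.02], [-0.27, -0.0, -0.0]]
```

Call:
jog_arm(plan=[[0, [-0.12, -0.5, 0.22], [-0.44, 0, 0]], [0, [-0.12, -0.5, 0.2], [-0.44, 0, 0]], [0, [-0.12, -0.53, 0.17], [-0.44, 0, 0]], [0, [-0.12, -0.54, 0.14], [-0.44, 0, 0]], [0, [-0.12, -0.55, 0.12], [-0.44, 0, 0]], [0, [-0.12, -0.55, 0.09], [-0.44, 0, 0]], [0, [-0.12, -0.56, 0.06], [-0.44, 0, 0]], [0, [-0.12, -0.56, 0.03], [-0.44, 0, 0]], [0, [-0.12, -0.56, 0.01], [-0.44, 0, 0]], [0, [-0.12, -0.56, 0], [-0.4, 0, 0]]])

```text
time: 9.57
tcp_pos: [0.5003, -0.4251, 0.1602]
ee_rot: [-0.623, 1.48, 0.623]
wrist_force: [0.1, -1.0, -0.3]
grip_width: 0.0855
```

Call:
jog_arm(plan=[[0, [0, 0, 0.1], [0, 0, 0]], [0, [0, 0, 0.1], [0, 0, 0]], [0, [0, 0, 0.1], [0, 0, 0]], [0, [0, 0, 0], [0, 0, 0]], [0, [0, 0, 0], [0, 0, 0]], [0, [0, 0, 0], [0, 0, 0]], [0, [0, 0, 0], [0, 0, 0]], [0, [0, 0, 0], [0, 0, 0]], [0, [0, 0, 0], [0, 0, 0]], [0, [0, 0, 0], [0, 0, 0]]])

```text
time: 10.4
tcp_pos: [0.5082, -0.4158, 0.1601]
ee_rot: [-0.621, 1.48, 0.621]
wrist_force: [-0.5, 1.2, -0.3]
grip_width: 0.0852
```

```bash
python3 -c "
from h import *
go((.516,-.410,.16),135.6,1)
im,c=shot('wrist','w4'); print(proj(c,(.516,-.41,.03)))
im2,_=shot('top','t4')
a=cv2.cvtColor(np.hstack([im[::1,:],im2[100:100+420//1,:][:320].repeat(1,0) if 0 else im2]),cv2.COLOR_RGB2BGR)
cv2.imwrite('pics/both4.png',cv2.resize(a,(800,300),interpolation=cv2.INTER_AREA))
"
```

```text
t 10.4 tcp [ 0.5082 -0.4158  0.1601] jaw 135.5 j [-0.8   0.58  0.12  1.11 -0.   -1.59] w 0.0852 F [-0.5  1.2 -0.3]
[[0.0, -0.04, 0.24], [-0.01, -0.0, 0.0]]
[280.24264641 207.86412744]
```

View pics/both4.png

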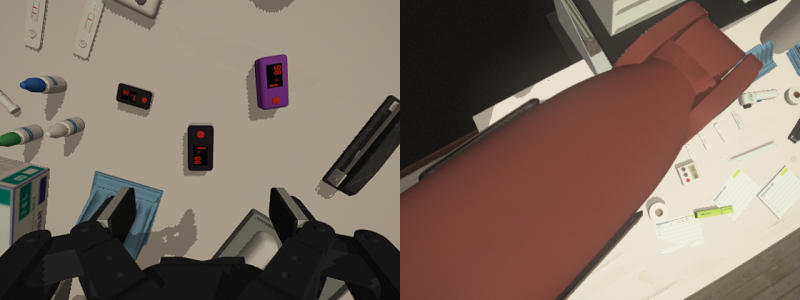

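The wrist view shows the target oximeter at (280,206) full-res, the small black one at (189,136), the purple one at (378,115), and the stapler standing on its base at right. The blue rack at (170,290) is near the left finger, so I measure the oximeter and the rack clearance.

```bash
python3 -c "
from h import *
im,c=load('w4'); g=cv2.cvtColor(im,cv2.COLOR_BGR2GRAY)
m=np.zeros_like(g); m[160:250,245:315]=g[160:250,245:315]<75
for z in(.02,.028): blobm(c,m,z)
i0,c0=load('top0'); h=cv2.cvtColor(i0,cv2.COLOR_BGR2HSV); m=np.zeros_like(g); w=(slice(110,175),slice(295,365)); m[w]=((h[...,0]>90)&(h[...,0]<125)&(h[...,1]>70))[w]
cs,_=cv2.findContours(m,0,1); k=max(cs,key=cv2.contourArea)
P=np.array([ray(c0,p[0],.02)[:2] for p in k]); print(cv2.boxPoints(cv2.minAreaRect(P.astype(np.float32))).round(3).tolist())
d=P-np.array([.516,-.41]); a=np.radians(135.6); j=np.array([np.cos(a),np.sin(a)]); l=np.array([j[1],-j[0]])
print('rack along jaw',(d@j).min().round(3),(d@j).max().round(3),'nearest dist',np.hypot(*d.T).min(), 'along length where |l|<.02', (d@l).min())
"
```

```text
blob px (262, 175, 37, 64) ctr [ 0.5179 -0.4083] size [0.0607 0.0328] long dir 45.5
blob px (262, 175, 37, 64) ctr [ 0.5162 -0.4099] size [0.0589 0.0318] long dir 45.5Traceback (most recent call last):
  File "<string>", line 7, in <module>
    cs,_=cv2.findContours(m,0,1); k=max(cs,key=cv2.contourArea)
                                    ~~~^^^^^^^^^^^^^^^^^^^^^^^^
ValueError: max() iterable argument is empty
```

Call:
jog_arm(plan=[[0, [0.2, 0, 0.07], [0, 0, 0]], [0, [0.4, -0.02, 0.07], [0, 0, 0]], [0, [0.6, -0.02, 0.07], [0, 0, 0]], [0, [0.6, 0, 0.07], [0, 0, 0]], [0, [0.6, 0, 0], [0, 0, 0]], [0, [0.6, 0, 0], [0, 0, 0]], [0, [0.4, 0, 0], [0, 0, 0]], [0, [0.3, 0, 0], [0, 0, 0]], [0, [0.2, 0, 0], [0, 0, 0]], [0, [0.05, 0, 0], [0, 0, 0]]])

```text
time: 11.33
tcp_pos: [0.5168, -0.4083, 0.0007]
ee_rot: [-0.62, 1.481, 0.622]
wrist_force: [-0.5, 0.4, -0.2]
grip_width: 0.0852
```

Call:
jog_arm(plan=[[0.2, [0, 0, 0], [0, 0, 0]], [0.3, [0, 0, 0], [0, 0, 0]], [0.5, [0, 0, 0], [0, 0, 0]], [0.6, [0, 0, 0], [0, 0, 0]], [0.8, [0, 0, 0], [0, 0, 0]], [1, [0, 0, 0], [0, 0, 0]], [1, [0, 0, 0], [0, 0, 0]], [1, [0, 0, 0], [0, 0, 0]], [1, [0, 0, 0], [0, 0, 0]], [1, [0, 0, 0], [0, 0, 0]]])

```text
time: 12.17
tcp_pos: [0.5178, -0.4094, 0.0032]
ee_rot: [-0.622, 1.479, 0.619]
wrist_force: [0.3, -1.0, 5.6]
grip_width: 0.032
```

Call:
jog_arm(plan=[[1, [-0.1, 0, 0], [0, 0, 0]], [1, [-0.2, 0, 0], [0, 0, 0]], [1, [-0.3, 0, 0], [0, 0, 0]], [1, [-0.4, 0, 0], [0, 0, 0]], [1, [-0.5, 0, 0], [0, 0, 0]], [1, [-0.5, 0, 0], [0, 0, 0]], [1, [-0.4, 0, 0], [0, 0, 0]], [1, [-0.3, 0, 0], [0, 0, 0]], [1, [-0.2, 0, 0], [0, 0, 0]], [1, [-0.1, 0, 0], [0, 0, 0]]])

```text
time: 13.0
tcp_pos: [0.5178, -0.4094, 0.1242]
ee_rot: [-0.623, 1.479, 0.619]
wrist_force: [0.6, -0.6, -0.5]
grip_width: 0.0319
```

```bash
python3 -c "
from h import *
# tray from top0: bay outline and w2
im,c=load('w2'); 
cor=[(109,104),(316,120),(302,268),(120,255)]
g=cv2.cvtColor(im,cv2.COLOR_BGR2GRAY)
# outer corners in w3 (settled picture, seen full)
im3,c3=load('w3')
Q=[ray(c3,p,.016)[:2].round(4) for p in[(55,82),(369,103),(343,314),(84,299)]]; print('w3 corners',Q,np.mean(Q,0))
W=[ray(c3,p,.016)[:2] for p in[(214,96),(216,304)]]; w=W[1]-W[0]; print('mid wall',W,np.mean(W,0),np.linalg.norm(w),np.degrees(np.arctan2(w[1],w[0])))
Q=np.array(Q); e1=Q[3]-Q[0];e2=Q[2]-Q[1];e3=Q[0]-Q[1]; e4=Q[3]-Q[2]; print([ (np.linalg.norm(e).round(4),np.degrees(np.arctan2(e[1],e[0])).round(1)) for e in(e1,e2,e3,e4)])
T=[ray(load('top0')[1],(165+x/3.4,120+y/3.4),.016)[:2].round(4) for x,y in[(36,92),(322,42),(362,258),(70,312)]]; print('top corners',T,np.mean(T,0))
go((.5,-.3,.13),102,1)
"
```

```text
w3 corners [array([ 0.5324, -0.2801]), array([ 0.4887, -0.0779]), array([ 0.6483, -0.042 ]), array([ 0.6906, -0.2459])] [ 0.59     -0.161475]
mid wall [array([ 0.51248109, -0.1786033 ]), array([ 0.66702467, -0.14359516])] [ 0.58975288 -0.16109923] 0.15845910071865665 12.763577145652958
[(np.float64(0.1619), np.float64(12.2)), (np.float64(0.1636), np.float64(12.7)), (np.float64(0.2069), np.float64(-77.8)), (np.float64(0.2082), np.float64(-78.3))]
top corners [array([ 0.6476, -0.0477]), array([ 0.6886, -0.2506]), array([ 0.5327, -0.2838]), array([ 0.49  , -0.0827])] [ 0.589725 -0.1662  ]
t 13.0 tcp [ 0.5178 -0.4094  0.1242] jaw 135.5 j [-0.78  0.61  0.07  1.03 -0.   -1.57] w 0.0319 F [ 0.6 -0.6 -0.5]
[[-0.15, 2.23, 1.64], [4.88, 0.01, 0.02]]
```

```bash
python3 -c "
from h import *
go((.579,-.112,.12),102.4,16)
"
```

```text
t 13.0 tcp [ 0.5178 -0.4094  0.1242] jaw 135.5 j [-0.78  0.61  0.07  1.03 -0.   -1.57] w 0.0319 F [ 0.6 -0.6 -0.5]
[[0.01, 0.26, 0.4], [0.3, 0.0, 0.0]]
[[0.01, 0.27, 0.39], [0.3, 0.0, 0.0]]
[[0.01, 0.29, 0.38], [0.3, 0.0, 0.0]]
[[0.01, 0.3, 0.37], [0.3, 0.0, 0.0]]
[[0.01, 0.31, 0.36], [0.3, 0.0, 0.0]]
[[0.01, 0.32, 0.35], [0.3, 0.0, 0.0]]
[[0.01, 0.34, 0.33], [0.3, 0.0, 0.0]]
[[0.01, 0.35, 0.32], [0.3, 0.0, 0.0]]
[[0.01, 0.36, 0.31], [0.3, 0.0, 0.0]]
[[0.01, 0.37, 0.3], [0.3, 0.0, 0.0]]
[[0.01, 0.38, 0.28], [0.3, 0.0, 0.0]]
[[0.01, 0.39, 0.27], [0.3, 0.0, 0.0]]
[[0.01, 0.4, 0.25], [0.3, 0.0, 0.0]]
[[0.01, 0.41, 0.24], [0.3, 0.0, 0.0]]
[[0.01, 0.42, 0.22], [0.3, 0.0, 0.0]]
[[0.01, 0.43, 0.21], [0.3, 0.0, 0.0]]
```

Call:
jog_arm(plan=[[1, [0, 0.26, 0.4], [0.3, 0, 0]], [1, [0, 0.27, 0.39], [0.3, 0, 0]], [1, [0, 0.29, 0.38], [0.3, 0, 0]], [1, [0, 0.3, 0.37], [0.3, 0, 0]], [1, [0, 0.31, 0.36], [0.3, 0, 0]], [1, [0, 0.32, 0.35], [0.3, 0, 0]], [1, [0, 0.34, 0.33], [0.3, 0, 0]], [1, [0, 0.35, 0.32], [0.3, 0, 0]], [1, [0, 0.36, 0.31], [0.3, 0, 0]], [1, [0, 0.37, 0.3], [0.3, 0, 0]]])

```text
time: 13.83
tcp_pos: [0.5554, -0.2215, 0.1218]
ee_rot: [-0.339, 1.545, 0.34]
wrist_force: [-0.0, 0.3, -0.4]
grip_width: 0.0321
```

Call:
jog_arm(plan=[[1, [0, 0.38, 0.28], [0.3, 0, 0]], [1, [0, 0.39, 0.27], [0.3, 0, 0]], [1, [0, 0.4, 0.25], [0.3, 0, 0]], [1, [0, 0.41, 0.24], [0.3, 0, 0]], [1, [0, 0.42, 0.22], [0.3, 0, 0]], [1, [0, 0.43, 0.21], [0.3, 0, 0]], [1, [0, 0, 0], [0, 0, 0]], [1, [0, 0, 0], [0, 0, 0]], [1, [0, 0, 0], [0, 0, 0]], [1, [0, 0, 0], [0, 0, 0]]])

```text
time: 14.67
tcp_pos: [0.5781, -0.1118, 0.122]
ee_rot: [-0.171, 1.564, 0.171]
wrist_force: [-0.2, 0.9, -0.7]
grip_width: 0.0321
```

```bash
python3 -c "
from h import *
go((.579,-.112,.01),102.4,1)
shot('wrist','w5')
"
```

```text
t 14.67 tcp [ 0.5781 -0.1118  0.122 ] jaw 102.5 j [-0.31  0.49 -0.15  0.93 -0.   -0.53] w 0.0321 F [-0.2  0.9 -0.7]
[[2.8, -0.01, 0.02], [0.01, -0.0, 0.0]]
```

View pics/w5.png

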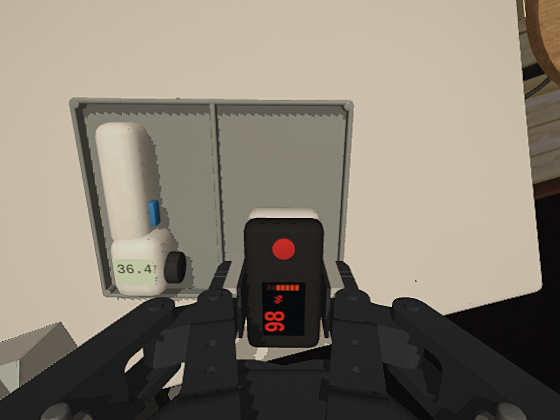

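The bay is empty, and the oximeter is held level, black side up, aligned with the bay. I lower it.

Call:
jog_arm(plan=[[1, [0.2, 0, 0.02], [0.01, 0, 0]], [1, [0.3, 0, 0], [0, 0, 0]], [1, [0.4, 0, 0], [0, 0, 0]], [1, [0.4, 0, 0], [0, 0, 0]], [1, [0.4, 0, 0], [0, 0, 0]], [1, [0.4, 0, 0], [0, 0, 0]], [1, [0.3, 0, 0], [0, 0, 0]], [1, [0.2, 0, 0], [0, 0, 0]], [1, [0.1, 0, 0], [0, 0, 0]], [1, [0, 0, 0], [0, 0, 0]]])

```text
time: 15.55
tcp_pos: [0.5785, -0.111, 0.0132]
ee_rot: [-0.17, 1.565, 0.171]
wrist_force: [-0.4, 0.0, 0.0]
grip_width: 0.0323
```

Call:
jog_arm(plan=[[1, [0.03, 0, 0], [0, 0, 0]], [1, [0.03, 0, 0], [0, 0, 0]], [1, [0, 0, 0], [0, 0, 0]], [1, [0, 0, 0], [0, 0, 0]], [1, [0, 0, 0], [0, 0, 0]], [1, [0, 0, 0], [0, 0, 0]], [1, [0, 0, 0], [0, 0, 0]], [1, [0, 0, 0], [0, 0, 0]], [1, [0, 0, 0], [0, 0, 0]], [1, [0, 0, 0], [0, 0, 0]]])

```text
time: 16.38
tcp_pos: [0.5791, -0.1109, 0.0117]
ee_rot: [-0.171, 1.564, 0.171]
wrist_force: [0.7, 0.2, -1.0]
grip_width: 0.0322
```

Call:
jog_arm(plan=[[1, [0.03, 0, 0], [0, 0, 0]], [1, [0.02, 0, 0], [0, 0, 0]], [1, [0, 0, 0], [0, 0, 0]], [1, [0, 0, 0], [0, 0, 0]], [1, [0, 0, 0], [0, 0, 0]], [1, [0, 0, 0], [0, 0, 0]], [1, [0, 0, 0], [0, 0, 0]], [1, [0, 0, 0], [0, 0, 0]], [1, [0, 0, 0], [0, 0, 0]], [1, [0, 0, 0], [0, 0, 0]]])

```text
time: 17.22
tcp_pos: [0.5791, -0.1109, 0.0097]
ee_rot: [-0.171, 1.564, 0.171]
wrist_force: [-0.4, -0.7, -0.5]
grip_width: 0.0323
```

Call:
jog_arm(plan=[[1, [0.02, 0, 0], [0, 0, 0]], [1, [0.01, 0, 0], [0, 0, 0]], [1, [0, 0, 0], [0, 0, 0]], [1, [0, 0, 0], [0, 0, 0]], [1, [0, 0, 0], [0, 0, 0]], [1, [0, 0, 0], [0, 0, 0]], [1, [0, 0, 0], [0, 0, 0]], [1, [0, 0, 0], [0, 0, 0]], [1, [0, 0, 0], [0, 0, 0]], [1, [0, 0, 0], [0, 0, 0]]])

```text
time: 18.05
tcp_pos: [0.5792, -0.1109, 0.0092]
ee_rot: [-0.171, 1.564, 0.17]
wrist_force: [-1.5, 1.2, 8.3]
grip_width: 0.032
```

Contact (Fz 8 N) came at z = 0.0092, as predicted. I open the fingers partway, lift, then open fully.

Call:
jog_arm(plan=[[0.6, [0, 0, 0], [0, 0, 0]], [0.5, [0, 0, 0], [0, 0, 0]], [0.4, [0, 0, 0], [0, 0, 0]], [0.35, [0, 0, 0], [0, 0, 0]], [0.35, [0, 0, 0], [0, 0, 0]], [0.35, [0, 0, 0], [0, 0, 0]], [0.35, [0, 0, 0], [0, 0, 0]], [0.35, [-0.2, 0, 0], [0, 0, 0]], [0.35, [-0.5, 0, 0], [0, 0, 0]], [0.35, [-0.7, 0, 0], [0, 0, 0]]])

```text
time: 18.88
tcp_pos: [0.5775, -0.1104, 0.0638]
ee_rot: [-0.169, 1.568, 0.172]
wrist_force: [0.2, 0.6, 0.2]
grip_width: 0.0553
```

Call:
jog_arm(plan=[[0.2, [-0.7, 0, 0], [0, 0, 0]], [0, [-0.7, 0, -0.2], [0, 0, 0]], [0, [-0.7, 0, -0.4], [0, 0, 0]], [0, [-0.5, 0.3, -0.5], [0, 0, 0]], [0, [-0.2, 0.5, -0.5], [0, 0, 0]], [0, [0, 0.7, -0.5], [0, 0, 0]], [0, [0, 0.7, -0.5], [0, 0, 0]], [0, [0, 0.7, -0.5], [0, 0, 0]], [0, [0, 0.7, -0.4], [0, 0, 0]], [0, [0, 0.5, -0.2], [0, 0, 0]]])

```text
time: 19.72
tcp_pos: [0.3965, 0.0188, 0.177]
ee_rot: [-0.17, 1.565, 0.171]
wrist_force: [0.9, 0.3, 0.6]
grip_width: 0.0855
```

Call:
jog_arm(plan=[[0, [0, 0.8, -0.4], [0, 0, 0]], [0, [0, 0.8, -0.4], [0, 0, 0]], [0, [0, 0.8, -0.3], [0, 0, 0]], [0, [0, 0.8, -0.2], [0, 0, 0]], [0, [0, 0.8, 0], [0, 0, 0]], [0, [0, 0.5, 0], [0, 0, 0]], [0, [0, 0.2, 0], [0, 0, 0]], [0, [0, 0, 0], [0, 0, 0]], [0, [0, 0, 0], [0, 0, 0]], [0, [0, 0, 0], [0, 0, 0]]])

```text
time: 20.55
tcp_pos: [0.3082, 0.1889, 0.1766]
ee_rot: [-0.17, 1.564, 0.17]
wrist_force: [-0.7, -0.4, -0.3]
grip_width: 0.0854
```

```bash
python3 -c "
from h import *
s=ctrl.sense(); print(s['time'],s['joint_positions'].round(2))
im,c=shot('top','t6'); im2,_=shot('scene','s6')
a=cv2.resize(im[110:330,140:400],None,fx=1.55,fy=1.55,interpolation=cv2.INTER_CUBIC); b=cv2.resize(im2[150:370,120:400],(396,341))
k=np.hstack([a,b[:a.shape[0]]] if a.shape[0]==341 else [a[:341],b]); cv2.imwrite('pics/c6.png',cv2.cvtColor(k[:,:800],cv2.COLOR_RGB2BGR))
"
```

```text
20.55 [ 0.35  0.02 -0.63  0.92 -0.    0.13]
```

View pics/c6.png

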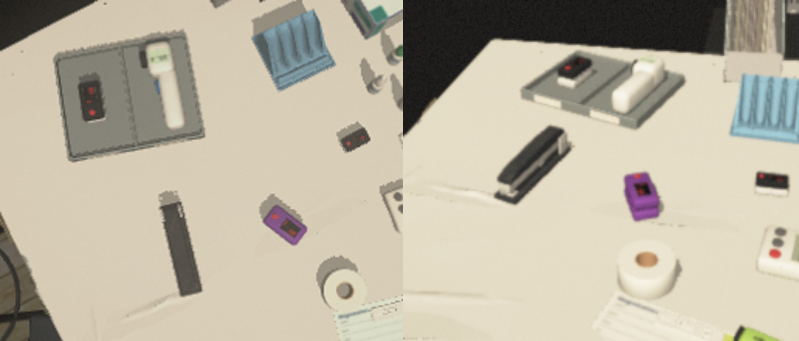

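The picture shows the oximeter flat in the left bay at crop (91,100), lengthwise and black side up. The stapler stands on its base on bare table at (180,245), the thermometer is unmoved, and the arm is clear. I hand the job in.

```bash
python3 -c "
from h import *
im,c=load('t6'); im=cv2.imread('pics/t6.png'); g=cv2.cvtColor(im,cv2.COLOR_BGR2GRAY); m=np.zeros_like(g); m[145:195,180:218]=g[145:195,180:218]<95
blobm(c,m,.031)
print(ctrl.job_done())"
```

```text
blob px (190, 160, 18, 28) ctr [ 0.5807 -0.1111] size [0.0669 0.0346] long dir 11.6
the job is handed in; nothing more can be done
None
```

The stapler is out of the bay and standing on its base on the bare table near (0.356, -0.254), clear of the tray. The oximeter lies flat, black half up, on the floor of the emptied bay. I handed the job in after about 20.6 s of the 59 s allowed.

- **Oximeter position:** in the last top view its centre is at (0.581, -0.111), against a bay centre estimated at (0.579, -0.112). Its length lies at 11.6°, against about 12.4° for the bay.
- **Other checks:** the thermometer looks unmoved in the last view. The arm is clear of everything, and the highest wrist force I read was about 8 N, when the oximeter touched down.
- **Disagreements:** the top and wrist cameras differed by about 5 mm in y on the tray and stapler. I relied on the wrist view, and both grasps went in cleanly. The last oximeter outline measured 67 x 35 mm instead of 60 x 33 mm, probably because its shadow was included.

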